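# Bolt down the lantern base with the click wrench

## Task

The black lantern base on the cupboard shelf is being bolted down, and the blue-handled click wrench already sits on its bolt. Turn the wrench handle clockwise, seen from above, until the bolt is tight and the handle clearly breaks over at its hinge; stop there without driving it on to the end of its swing, then let go so that the handle springs straight again. Leave the green lantern, the glass tumbler, the aluminium bowl and the red torch where they stand.

Things in the scene. Friction and masses are not known exactly. Their poses are not given: they have to be found in the camera images.
- wrench_head (a point): Point on the upright axis of the bolt, inside the steel wrench head (36 mm across, top 76 mm above the shelf), 64 mm above the shelf. The wrench lies level and turns about this axis; x points along the straight wrench to the handle's end, z up. Under it: the black lantern base, a fixed disc 120 mm across, 30 mm high. A neck 18 mm wide leads to the break-over hinge, a brass pin 50 mm from the axis.
- wrench_grip (a point): Centre of the blue grip's thickness, 155 mm from the bolt axis with the wrench straight, 64 mm above the shelf; x along the handle, z up. The grip is a round bar 28 mm thick, 110 to 210 mm from the axis; nearer in, bare steel shaft 18 mm thick. Push it sideways or pinch it from above. It starts pointing left (+y), within 0.7 rad; clockwise moves it away from the robot (+x).
- bolt_turn (a joint): Turn of bolt and wrench head about the vertical bolt axis, rad, growing clockwise seen from above. It starts between 0 and 0.15 and is tight, at a firm stop, at 0.35. Until then it turns with steady friction (about 3 N at the grip) and stays where it is left.
- wrench_click (a joint): Bend at the break-over hinge, rad, growing clockwise seen from above; 0 = straight, as at the start. A spring holds it straight until, with the bolt tight, some 9 N sideways at mid-grip bends it (11 N at 0.3). Over 0.12 (13 mm of travel at the grip) counts as broken over, 0.2 is a good aim, over 0.34 is forced too far (end stop 0.42). It springs back to 0 when released.
- green_lantern: Bystander, loose: green solar lantern with a clear middle, 90 mm across, 140 mm high, upright. Origin at the centre of its underside. The four bystanders stand to the left and right of the wrench's swing, in changing places.
- tumbler: Bystander, loose: glass tumbler, 72 mm across the rim, 100 mm high, upright. Origin at the centre of its underside.
- bowl: Bystander, loose: small aluminium bowl, 110 mm across, 42 mm high. Origin at the centre of its underside.
- red_torch: Bystander, loose: red plastic torch lying flat, 157 mm long, 44 mm wide and high. Origin under its middle, x along it towards the lamp end.

How it is judged (in metres and radians):
On the way:
1. with the bolt tight, the handle breaks over at its hinge (value of joint bolt_turn above 0.3 rad and value of joint wrench_click above 0.12 rad), for 0.1 s.
At the end, for the whole second after the job is handed in: The bolt is tight (bolt_turn over 0.29 rad), the handle was broken over and has sprung straight again (wrench_click under 0.06 rad) and is at rest; each bystander stands within 20 mm of where it was (value of joint bolt_turn above 0.29 rad and value of joint wrench_click below 0.06 rad and velocity of joint wrench_click between -0.1 and 0.1 rad/s); the robot touches nothing.
It fails at once if the handle is forced on past the click to near the end of its swing (wrench_click over 0.34 rad) (value of joint wrench_click above 0.34 rad).
It fails at once if the green lantern is pushed more than 20 mm or tipped over 20 degrees (distance of green_lantern from where it was at the start of the episode above 0.02 m or angle between green_lantern's own z axis and vertical above 0.35 rad).
It fails at once if the glass tumbler is pushed more than 20 mm or tipped over 20 degrees (distance of tumbler from where it was at the start of the episode above 0.02 m or angle between tumbler's own z axis and vertical above 0.35 rad).
It fails at once if the aluminium bowl is pushed more than 20 mm or tipped over 20 degrees (distance of bowl from where it was at the start of the episode above 0.02 m or angle between bowl's own z axis and vertical above 0.35 rad).
It fails at once if the red torch is pushed more than 20 mm or tipped over 20 degrees (distance of red_torch from where it was at the start of the episode above 0.02 m or angle between red_torch's own z axis and vertical above 0.35 rad).
It also fails if it takes over 32 s, if anything falls off the work surface, if the arm or the gripper's body presses on something with over 40 N, if the wrist force passes 120 N, or if a joint passes its speed limit or range.

## Robot

A 6-joint arm with a two-finger parallel gripper is mounted at the origin on the work surface. World frame = base frame: x ahead of the robot, y to its left, z up, the work surface at z = 0. Lengths are in mm, angles in rad, forces in N, time in s.
With the tool pointing down it reaches from about 275 to 1000 mm from the base axis. Payload 8.4 kg.
Tool frame: the origin (TCP) lies midway between the tips of the shut fingers; the grasp point (between the pads) lies 19 mm behind it; z points along the fingers, x is the direction in which the jaws open and shut, and the axes are right-handed (so a half turn about z gives the same grasp; the last joint's range is limited). The gripper opens to 85 mm and grips with 20 to 120 N. Pads are 22 mm wide; open, the fingers measure 114 mm over their backs; the gripper's body (76 mm by 85 mm) begins 54 mm behind the grasp point. The pads swing forward as they close: fully open they stand 13 mm farther back than shut.
Start: joints at [-1.179, 0.353, 1.633, -0, 1.155, -0.002], TCP at [239.811, -577.164, 231.281] pointing down, gripper open.
Joint ranges: [-2.63, 2.63], [-0.92, 2.1], [0.06, 2.66], [-1.3, 4.44], [0, 2.69], [-3.02, 3.02]. Speed limits (rad/s): [2.22, 2.22, 2.79, 3.14, 3.14, 3.14].

## Interface

Orientations are given as [roll, pitch, yaw] about the fixed x, y, z axes, in that order (R = Rz(yaw) Ry(pitch) Rx(roll)).
In Python, from rig import sense, grab_frame, camera_model, job gives the robot as it stands.
- The arm moves only by the tool arm_command, never from a script. Its argument "plan" is a list of rows, each an object with "translation": the shift along the tool's x, y, z in cm, a list of three; "twist": the turn about the tool's z in rad; "gripper": the opening, from 0 (shut) to 1 (fully open). A call has exactly 5 rows; each row is the pose to reach, as a shift and turn from the pose measured when the call began, along the tool's axes at that moment; what a row does not reach only later rows make up. A row lasts 1/12 s, in which the tool goes at most 41.7 mm and 7.16 degrees, less where a joint would pass 70% of its speed; a pose out of reach is approached as far as the arm can. A call with a gripper value outside its range is refused whole. The fingers move at their own pace and stop on an object; "squeeze" is the grip in N (left out, the last holds). Time passes only in rows, so rows that repeat a pose let the fingers close, or fill a call up. It gives the time, the measured TCP pose, the force and the opening at its end, in the units of the state.
- sense(): the state, without advancing time (a new reading comes with each control period).
- grab_frame(name): name is "side" or "top"; returns the picture (384x512x3 uint8, blue, green, red); there is no depth.
- camera_model(name): a dict with "fx", "fy", "cx", "cy" (pixels), "pose" (4x4, takes a point from camera to world coordinates). Camera axes: x right, y down, z forward; pixel columns grow to the right and rows downward; lengths in mm; the calibration is good to about 2 mm. A picture is of the moment at which its call begins. camera_model takes no time and is no camera call.
- job.sign_off(): hands the job in, once; it reports no verdict.
The state is a dict: "clock": time; "qpos": joint angles; "qvel": joint speeds; "joint_efforts": joint torques, N m; "eef_pos": TCP position; "tcp_rot": TCP orientation; "contact_force": force on the tool from outside, world axes, zero at the start; "wrist_torque": the same for the moment, N m; "opening": opening from 0.0 (shut) to 1.0 (fully open).
Only numpy, scipy, OpenCV 4.12 (cv2) and the standard library are available. Lean on these libraries where they do the work, as an engineer would, in place of code of your own. Each camera call takes 0.05 s, during which the arm holds its last target.

## Working session

There is one attempt and no reset: what is moved stays moved. The work goes in short steps, Python scripts to look and compute and a tool call to move; the robot and the scene stay as the last step left them, time stands still between calls to the robot, and variables do not carry over. Pictures are saved under pics/ and viewed, and the job is handed in when it is done.

Besides the shell and the picture viewer there is one more tool, called after "Emit:" in YAML: its name, and indented under it one key for each argument. arm_command: Moves the arm, as the interface text tells. Its arguments: {"type":"object","properties":{"plan":{"type":"array","items":{"type":"object","properties":{"translation":{"type":"array","items":{"type":"number"}},"twist":{"type":"number"},"gripper":{"type":"number"}}}},"squeeze":{"type":"number"}},"required":["plan"]}

```bash
mkdir -p pics; python3 - <<'E'
from rig import *
import cv2
for n in("top","side"):
    cv2.imwrite(f"pics/{n}0.png",grab_frame(n)); m=camera_model(n); print(n,m)
s=sense();print(s)
E
```

```text
top {'fx': 419.1841992721941, 'fy': 419.1841992721941, 'cx': 260.8297023058145, 'cy': 191.71388805490844, 'pose': array([[-2.53791701e-02, -9.94103527e-01,  1.05423312e-01,
         4.36758472e+02],
       [-9.99558620e-01,  2.36056178e-02, -1.80371899e-02,
        -2.70027495e+01],
       [ 1.54422517e-02, -1.05834549e-01, -9.94263841e-01,
         1.18789792e+03],
       [ 0.00000000e+00,  0.00000000e+00,  0.00000000e+00,
         1.00000000e+00]])}
side {'fx': 358.5615132386815, 'fy': 358.5615132386815, 'cx': 249.2846268201168, 'cy': 189.68972956022296, 'pose': array([[-9.47026802e-01, -2.41266725e-01,  2.11968401e-01,
         3.46988605e+02],
       [-3.21040260e-01,  7.28804567e-01, -6.04795052e-01,
         5.55225831e+02],
       [-8.56661693e-03, -6.40807514e-01, -7.67653791e-01,
         8.22455606e+02],
       [ 0.00000000e+00,  0.00000000e+00,  0.00000000e+00,
         1.00000000e+00]])}
{'clock': 0.1, 'qpos': array([-1.17938545e+00,  3.53560026e-01,  1.63407469e+00, -1.65426874e-05,
        1.15515241e+00, -2.42409501e-03]), 'qvel': array([-5.09695260e-04,  8.48866057e-05, -3.48297605e-03,  3.55709260e-04,
        1.29283639e-03, -1.30688569e-03]), 'joint_efforts': array([ 2.61143538e-05, -6.06356335e+01, -3.42817605e+01,  6.85057353e-05,
        3.91514550e-03,  3.40767849e-05]), 'eef_pos': array([ 239.65439663, -576.77324538,  230.64212954]), 'tcp_rot': array([ 3.14158042e+00,  1.19450469e-03, -1.17695467e+00]), 'contact_force': array([0.38501303, 0.95995618, 0.10942098]), 'wrist_torque': array([-0.01345807,  0.01357628, -0.04191894]), 'opening': 1.001555585730102}
```

View pics/top0.png

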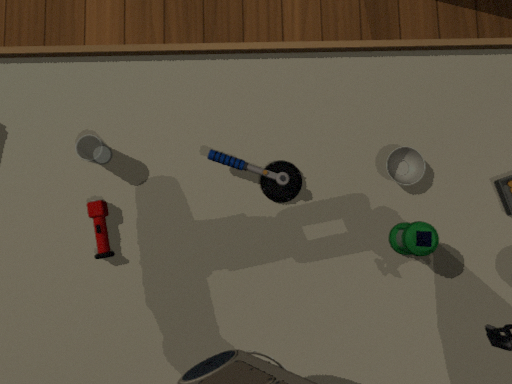

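View pics/side0.png

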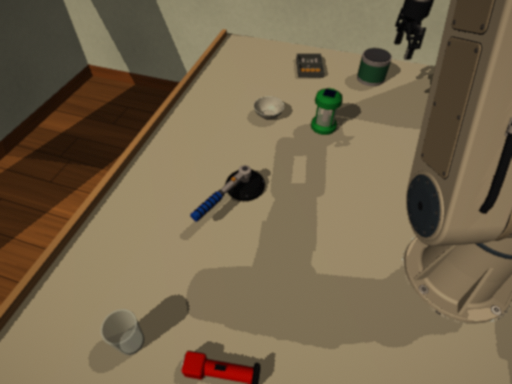

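The top view shows the wrench head at about (283,179) and the blue grip running from (210,154) to (246,166). The tumbler is at (95,150), the torch at (100,230), the bowl at (406,167) and the lantern at (415,238). The area around the wrench is clear.

```bash
cat > h.py <<'E'
from rig import *
import cv2, numpy as np
def ray(n,u,v):
    m=camera_model(n);P=m["pose"];d=P[:3,:3]@np.array([(u-m["cx"])/m["fx"],(v-m["cy"])/m["fy"],1.]);return P[:3,3],d/np.linalg.norm(d)
def plane(n,u,v,z):
    o,d=ray(n,u,v);return o+d*(z-o[2])/d[2]
def blue(img):
    h=cv2.cvtColor(img,cv2.COLOR_BGR2HSV);m=cv2.inRange(h,(100,120,40),(130,255,255))
    k,l,st,c=cv2.connectedComponentsWithStats(cv2.morphologyEx(m,cv2.MORPH_CLOSE,np.ones((5,5))))
    i=1+np.argmax(st[1:,4]);return l==i,c[i],st[i]
def fit(n,img):
    m,c,st=blue(img);ys,xs=np.nonzero(m)
    w=np.array([plane(n,u,v,64)[:2] for u,v in zip(xs,ys)])
    mu=w.mean(0);U,S,V=np.linalg.svd(w-mu);d=V[0];d=d*np.sign(d[1]);t=(w-mu)@d
    mid=mu+d*(t.min()+t.max())/2
    return c,st,mid,d,t.min(),t.max()
def tri(a,b):
    (o1,d1),(o2,d2)=a,b;A=np.c_[d1,-d2];s=np.linalg.lstsq(A,o2-o1,rcond=None)[0];p,q=o1+s[0]*d1,o2+s[1]*d2
    return (p+q)/2,np.linalg.norm(p-q)
E
python3 - <<'E'
from h import *
C={}
for n in("top","side"):
    r=fit(n,cv2.imread(f"pics/{n}0.png"));C[n]=r[0];print(n,*r)
    print("ang from +y",np.arctan2(r[3][0],r[3][1]),"axis est",r[2]-r[3]*160)
print(tri(ray("top",*C["top"]),ray("side",*C["side"])))
print("head top",plane("top",283,178.5,76))
for nm,u,v,z in(("tumbler",95,152,50),("torch",101,230,22),("lantern",420,239,120),("bowl",406,167,20)):print(nm,plane("top",u,v,z).round())
im=cv2.imread("pics/top0.png")[120:220,180:320];cv2.imwrite("pics/c.png",cv2.resize(im,None,fx=5,fy=5,interpolation=2))
E
```

```text
top [225.834375 159.471875] [208 150  37  20 320] [646.06092917  45.00721116] [0.35191761 0.93603098] -49.944237242965386 49.1169417059936
ang from +y 0.359618976241751 axis est [ 589.75411177 -104.75774573]
side [205.95323741 205.68705036] [191 192  31  29 278] [647.08336903  43.59417136] [0.33201407 0.94327443] -56.31083078667587 51.35264288408667
ang from +y 0.3384379636131365 axis est [ 593.96111802 -107.3297381 ]
(array([647.33707173,  45.71978963,  63.1980467 ]), np.float64(2.02288852961276))
head top [ 588.83337275 -107.46270543   76.        ]
tumbler [678. 404.  50.]
torch [465. 395.  22.]
lantern [ 419. -449.  120.]
bowl [ 621. -462.   20.]
```

View pics/c.png

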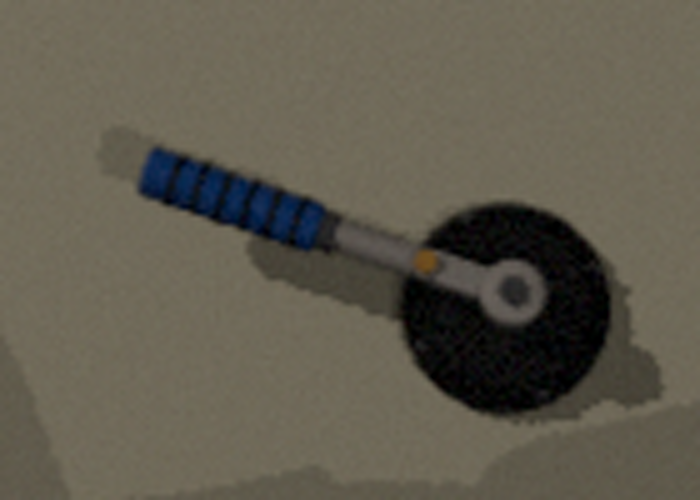

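The shelf is at z≈0. The bolt axis is near (590,-106) and the handle sits about 0.355 rad from +y. The first move takes the shut fingers to the near side of the grip.

Emit:
arm_command:
  plan:
    - {"translation":[-2.5,-3.1,0],"twist":-0.1,"gripper":0}
    - {"translation":[-5,-6.2,0],"twist":-0.2,"gripper":0}
    - {"translation":[-7.5,-9.3,0],"twist":-0.3,"gripper":0}
    - {"translation":[-10,-12.4,0],"twist":-0.4,"gripper":0}
    - {"translation":[-12.5,-15.5,0],"twist":-0.5,"gripper":0}
  squeeze: 40

```text
clock: 0.52
eef_pos: [335.1, -400.0, 230.5]
tcp_rot: [-3.141, 0.002, -0.673]
contact_force: [0.5, -0.5, -0.2]
opening: 0.297
```

```bash
cat >> h.py <<'E'
def go(x,y,z,yaw):
    s=sense();p=s["eef_pos"];w=s["tcp_rot"][2]
    d=np.array([x,y])-p[:2]
    print("pos",p.round(1),"rot",s["tcp_rot"].round(3),"t",s["clock"],"F",s["contact_force"].round(1),"open",round(s["opening"],2))
    print("cm",np.round([(d@[np.cos(w),np.sin(w)])/10,(d@[np.sin(w),-np.cos(w)])/10,(p[2]-z)/10],2),"twist",round(w-yaw,3))
E
python3 -c "
from h import *
go(588,60,231,-0.6)"
```

```text
pos [ 335.1 -400.   230.5] rot [-3.141e+00  2.000e-03 -6.730e-01] t 0.5167 F [ 0.5 -0.5 -0.2] open 0.3
cm [-8.880e+00 -5.174e+01 -5.000e-02] twist -0.073
```

Emit:
arm_command:
  plan:
    - {"translation":[-0.7,-4,0],"twist":-0.03,"gripper":0}
    - {"translation":[-1.4,-8,0],"twist":-0.07,"gripper":0}
    - {"translation":[-2.1,-12,0],"twist":-0.07,"gripper":0}
    - {"translation":[-2.8,-16,0],"twist":-0.07,"gripper":0}
    - {"translation":[-3.4,-20,0],"twist":-0.07,"gripper":0}

```text
clock: 0.93
eef_pos: [433.3, -220.4, 230.6]
tcp_rot: [-3.141, 0.002, -0.603]
contact_force: [-0.0, -0.7, -0.5]
opening: 0.003
```

Emit:
arm_command:
  plan:
    - {"translation":[-0.4,-4,0],"twist":0,"gripper":0}
    - {"translation":[-0.8,-8,0],"twist":0,"gripper":0}
    - {"translation":[-1.2,-12,0],"twist":0,"gripper":0}
    - {"translation":[-1.6,-16,0],"twist":0,"gripper":0}
    - {"translation":[-2,-20,0],"twist":0,"gripper":0}

```text
clock: 1.35
eef_pos: [530.7, -42.3, 230.7]
tcp_rot: [-3.141, 0.002, -0.603]
contact_force: [1.1, -1.2, 0.1]
opening: 0.001
```

```bash
python3 -c "
from h import *
go(588,60,45,-0.6)"
```

```text
pos [530.7 -42.3 230.7] rot [-3.141e+00  2.000e-03 -6.030e-01] t 1.35 F [ 1.1 -1.2  0.1] open 0.0
cm [ -1.07 -11.68  18.57] twist -0.003
```

Emit:
arm_command:
  plan:
    - {"translation":[-0.4,-4,0],"gripper":0}
    - {"translation":[-0.7,-8,0],"gripper":0}
    - {"translation":[-1.1,-11.7,0],"gripper":0}
    - {"translation":[-1.1,-11.7,3],"gripper":0}
    - {"translation":[-1.1,-11.7,7],"gripper":0}

```text
schema error: expected keys translation, twist, gripper
```

Emit:
arm_command:
  plan:
    - {"translation":[0,0,3.5],"gripper":0}
    - {"translation":[0,0,7],"gripper":0}
    - {"translation":[0,0,10],"gripper":0}
    - {"translation":[0,0,11.5],"gripper":0}
    - {"translation":[0,0,11.5],"gripper":0}

```text
schema error: expected keys translation, twist, gripper
```

```bash
python3 - <<'E'
from h import *
go(588,60,45,-0.6)
for n in("top","side"):
    f=grab_frame(n);cv2.imwrite(f"pics/{n}1.png",f);r=fit(n,f);print(r[2:],np.arctan2(*r[3]))
E
```

```text
pos [530.7 -42.3 230.7] rot [-3.141e+00  2.000e-03 -6.030e-01] t 1.35 F [ 1.1 -1.2  0.1] open 0.0
cm [ -1.07 -11.68  18.57] twist -0.003
(array([659.08105922,  78.05316256]), array([0.46607903, 0.88474309]), np.float64(-14.761506768369786), np.float64(13.501726567100366)) 0.484853818811632
(array([647.55901412,  43.4171448 ]), array([0.33958835, 0.94057416]), np.float64(-55.67655775505029), np.float64(51.914947146299234)) 0.34647920275013394
```

View pics/side1.png

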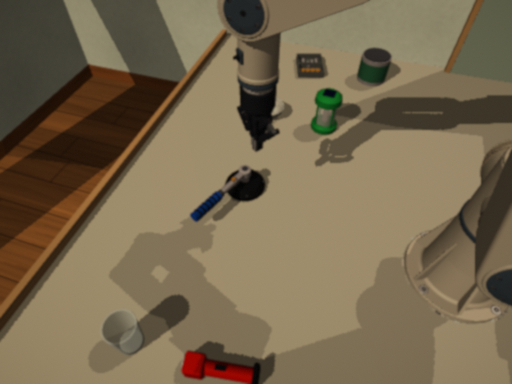

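Both calls were refused because the rows had no twist, so nothing moved. The gripper still hovers over the base side, with its tip near (258,145), and the grip at (205,206) is unmoved. I'm sending them again with twist filled in.

Emit:
arm_command:
  plan:
    - {"translation":[-0.4,-4,0],"twist":0,"gripper":0}
    - {"translation":[-0.7,-8,0],"twist":0,"gripper":0}
    - {"translation":[-1.1,-11.7,0],"twist":0,"gripper":0}
    - {"translation":[-1.1,-11.7,3],"twist":0,"gripper":0}
    - {"translation":[-1.1,-11.7,7],"twist":0,"gripper":0}

```text
clock: 1.87
eef_pos: [592.6, 65.0, 163.1]
tcp_rot: [-3.134, -0.004, -0.596]
contact_force: [1.1, -0.3, -0.7]
opening: -0.002
```

Emit:
arm_command:
  plan:
    - {"translation":[0,0,3.5],"twist":0,"gripper":0}
    - {"translation":[0,0,7],"twist":0,"gripper":0}
    - {"translation":[0,0,10],"twist":0,"gripper":0}
    - {"translation":[0,0,11.5],"twist":0,"gripper":0}
    - {"translation":[0,0,11.5],"twist":0,"gripper":0}

```text
clock: 2.28
eef_pos: [590.2, 64.6, 44.1]
tcp_rot: [-3.139, 0.002, -0.596]
contact_force: [-0.8, -0.5, -0.8]
opening: 0.004
```

```bash
python3 - <<'E'
from h import *
go(588,60,45,-0.6)
for n in("top","side"):
    f=grab_frame(n);cv2.imwrite(f"pics/{n}2.png",f);r=fit(n,f);print(r[2:],np.arctan2(*r[3]))
E
```

```text
pos [590.2  64.6  44.1] rot [-3.139e+00  2.000e-03 -5.960e-01] t 2.2833 F [-0.8 -0.5 -0.8] open 0.0
cm [ 0.07  0.5  -0.09] twist 0.004
(array([634.32033111,   1.0117941 ]), array([0.99726667, 0.07388627]), np.float64(-10.328741249314174), np.float64(9.091254094588866)) 1.4968426648073547
(array([654.38504684,  61.7762252 ]), array([0.31232008, 0.94997693]), np.float64(-35.51263407641328), np.float64(33.2245157515239)) 0.31763430259454734
```

View pics/side2.png

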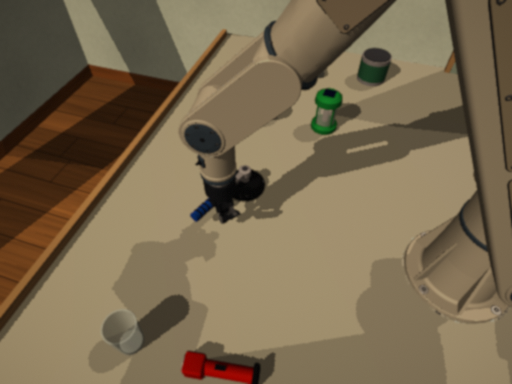

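The shut fingers stand on the near side of the grip, at about (228,213) in the side view, without touching it. I'll creep along tool x until they make contact.

Emit:
arm_command:
  plan:
    - {"translation":[0.5,0,0],"twist":0,"gripper":0}
    - {"translation":[1.0,0,0],"twist":0,"gripper":0}
    - {"translation":[1.5,0,0],"twist":0,"gripper":0}
    - {"translation":[2.0,0,0],"twist":0,"gripper":0}
    - {"translation":[2.2,0,0],"twist":0,"gripper":0}

```text
clock: 2.8
eef_pos: [612.7, 52.1, 48.9]
tcp_rot: [-3.134, -0.005, -0.597]
contact_force: [0.3, 0.2, -0.1]
opening: 0.002
```

Emit:
arm_command:
  plan:
    - {"translation":[0.2,0,0],"twist":0,"gripper":0}
    - {"translation":[0.4,0,0],"twist":0,"gripper":0}
    - {"translation":[0.6,0,0],"twist":0,"gripper":0}
    - {"translation":[0.8,0,0],"twist":0,"gripper":0}
    - {"translation":[1.0,0,0],"twist":0,"gripper":0}

```text
clock: 3.22
eef_pos: [620.4, 46.8, 48.7]
tcp_rot: [-3.134, -0.003, -0.597]
contact_force: [-3.1, 3.2, 0.8]
opening: -0.001
```

```bash
python3 - <<'E'
from h import *
go(588,60,45,-0.6)
for n in("side",):
    f=grab_frame(n);cv2.imwrite(f"pics/{n}3.png",f);r=fit(n,f);print(r[0],r[2:],np.arctan2(*r[3]))
E
```

```text
pos [620.4  46.8  48.7] rot [-3.134e+00 -3.000e-03 -5.970e-01] t 3.2167 F [-3.1  3.2  0.8] open -0.0
cm [-3.42  0.73  0.37] twist 0.003
[199.59638554 209.46385542] (array([658.45213809,  61.30098632]), array([0.30441884, 0.95253828]), np.float64(-35.45298050065603), np.float64(31.794278754884445)) 0.3093282481689092
```

Contact, at about 4.4 N. I'll keep pushing in small steps and watch the force.

Emit:
arm_command:
  plan:
    - {"translation":[0.2,0,0],"twist":0,"gripper":0}
    - {"translation":[0.4,0,0],"twist":0,"gripper":0}
    - {"translation":[0.6,0,0],"twist":0,"gripper":0}
    - {"translation":[0.8,0,0.1],"twist":0,"gripper":0}
    - {"translation":[1.0,0,0.1],"twist":0,"gripper":0}

```text
clock: 3.68
eef_pos: [629.3, 40.9, 47.7]
tcp_rot: [-3.134, -0.004, -0.596]
contact_force: [-3.2, 4.1, 1.4]
opening: -0.004
```

Emit:
arm_command:
  plan:
    - {"translation":[0.2,0,0],"twist":0,"gripper":0}
    - {"translation":[0.4,0,0],"twist":0,"gripper":0}
    - {"translation":[0.6,0,0],"twist":0,"gripper":0}
    - {"translation":[0.8,0,0.1],"twist":0,"gripper":0}
    - {"translation":[1.0,0,0.1],"twist":0,"gripper":0}

```text
clock: 4.1
eef_pos: [637.8, 35.1, 46.7]
tcp_rot: [-3.134, -0.004, -0.596]
contact_force: [-1.8, 4.0, 1.7]
opening: 0.002
```

```bash
python3 - <<'E'
from h import *
go(588,60,45,-0.6)
n="side"
f=grab_frame(n);cv2.imwrite(f"pics/{n}4.png",f);r=fit(n,f);print(r[0],r[2]+r[3]*r[5],np.arctan2(*r[3]))
A=np.array([590,-106]);e=r[2]+r[3]*r[5]-A;print("end r,ang",np.hypot(*e),np.arctan2(*e))
for k in (0,3):
    r=fit(n,cv2.imread(f"pics/side{k}.png"));e=r[2]+r[3]*r[5]-A;print("end r,ang",np.hypot(*e),np.arctan2(*e))
E
```

```text
pos [637.8  35.1  46.7] rot [-3.134 -0.004 -0.596] t 4.1 F [-1.8  4.   1.7] open 0.0
cm [-5.51  0.74  0.17] twist 0.004
[193.98170732 204.26829268] [693.78502491  79.19136803] 0.4609001821959439
end r,ang 212.29030639061654 0.5108083190227911
end r,ang 211.4547593727858 0.35819720196666105
end r,ang 212.47298101902135 0.3765578240290415
```

Emit:
arm_command:
  plan:
    - {"translation":[0.15,0,0],"twist":0,"gripper":0}
    - {"translation":[0.3,0,0],"twist":0,"gripper":0}
    - {"translation":[0.45,0,0],"twist":0,"gripper":0}
    - {"translation":[0.6,0,0],"twist":0,"gripper":0}
    - {"translation":[0.7,0,0],"twist":0,"gripper":0}

```text
clock: 4.57
eef_pos: [644.1, 30.9, 46.8]
tcp_rot: [-3.134, -0.004, -0.597]
contact_force: [-1.9, 4.0, -0.0]
opening: -0.002
```

Emit:
arm_command:
  plan:
    - {"translation":[0.15,0,0],"twist":0,"gripper":0}
    - {"translation":[0.3,0,0],"twist":0,"gripper":0}
    - {"translation":[0.45,0,0],"twist":0,"gripper":0}
    - {"translation":[0.6,0,0],"twist":0,"gripper":0}
    - {"translation":[0.7,0,0],"twist":0,"gripper":0}

```text
clock: 4.98
eef_pos: [648.7, 28.1, 46.6]
tcp_rot: [-3.134, -0.001, -0.597]
contact_force: [-6.2, 12.1, 3.4]
opening: -0.0
```

```bash
cat >> h.py <<'E'
def look(k):
    A=np.array([590,-106])
    n="side";f=grab_frame(n);cv2.imwrite(f"pics/side{k}.png",f);r=fit(n,f)
    e=r[2]+r[3]*r[5]-A;print("end r,ang",np.hypot(*e),np.arctan2(*e))
    f=grab_frame("top");cv2.imwrite(f"pics/top{k}.png",f)
E
python3 - <<'E'
from h import *
go(588,60,45,-0.6)
look(5)
E
```

```text
pos [648.7  28.1  46.6] rot [-3.134e+00 -1.000e-03 -5.970e-01] t 4.9833 F [-6.2 12.1  3.4] open -0.0
cm [-6.82  0.78  0.16] twist 0.003
end r,ang 211.0833617023675 0.6019997482371754
```

```bash
python3 - <<'E'
from h import *
go(588,60,45,-0.6)
im=cv2.imread("pics/side5.png")[130:250,150:300];cv2.imwrite("pics/c5.png",cv2.resize(im,None,fx=5,fy=5,interpolation=2))
E
```

```text
pos [648.8  28.1  46.6] rot [-3.134e+00 -1.000e-03 -5.970e-01] t 5.0833 F [-6.6 11.   2.5] open -0.01
cm [-6.82  0.78  0.16] twist 0.003
```

View pics/c5.png

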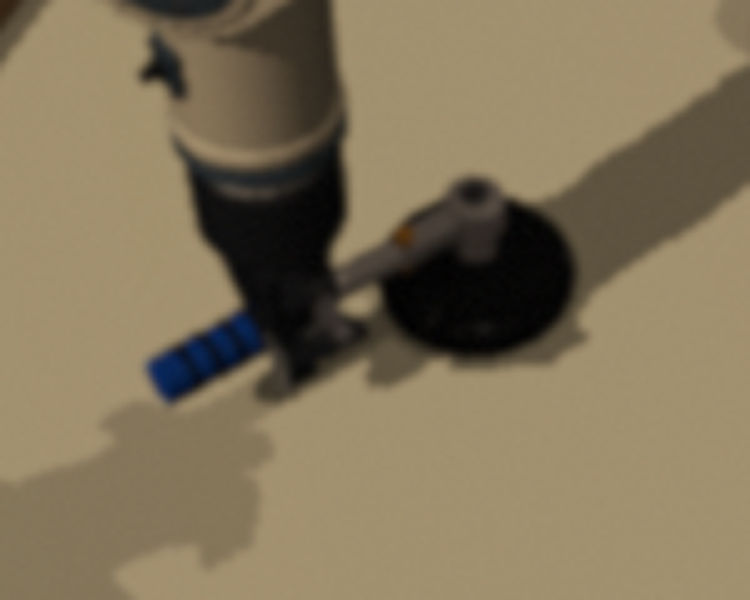

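At rest the force is 11.7 N across the handle, so the bolt is tight and the handle is at break-over. At most about 0.06 rad of bend has been taken up. I'll advance in small steps and measure the bend after each.

Emit:
arm_command:
  plan:
    - {"translation":[0.15,0,0],"twist":0,"gripper":0}
    - {"translation":[0.3,0.05,0],"twist":0,"gripper":0}
    - {"translation":[0.5,0.05,0],"twist":0,"gripper":0}
    - {"translation":[0.7,0.1,0],"twist":0,"gripper":0}
    - {"translation":[0.8,0.1,0],"twist":0,"gripper":0}

```text
clock: 5.5
eef_pos: [654.4, 24.9, 46.7]
tcp_rot: [-3.132, 0.001, -0.598]
contact_force: [-4.3, 15.8, 3.2]
opening: -0.0
```

```bash
cat >> h.py <<'E'
def look2(k,tt=0.60):
    A=np.array([590,-106]);H=A+50*np.array([np.sin(tt),np.cos(tt)])
    n="side";f=grab_frame(n);cv2.imwrite(f"pics/side{k}.png",f);r=fit(n,f)
    e=r[2]+r[3]*r[5];print("click est",np.arctan2(*(e-H))-tt,"fit dir",np.arctan2(*r[3]),"A-ang",np.arctan2(*(e-A)))
    im=f[130:250,150:300];cv2.imwrite(f"pics/c{k}.png",cv2.resize(im,None,fx=5,fy=5,interpolation=2))
E
python3 - <<'E'
from h import *
look2(6)
go(588,60,45,-0.6)
E
```

```text
click est 0.07342417926226885 fit dir 0.6484390706992633 A-ang 0.656042286088426
pos [654.6  24.8  46.7] rot [-3.132e+00  1.000e-03 -5.970e-01] t 5.55 F [-4.3 15.6  3. ] open -0.0
cm [-7.48  0.84  0.17] twist 0.003
```

Emit:
arm_command:
  plan:
    - {"translation":[0.2,0.05,0],"twist":0,"gripper":0}
    - {"translation":[0.4,0.1,0],"twist":0,"gripper":0}
    - {"translation":[0.6,0.1,0],"twist":0,"gripper":0}
    - {"translation":[0.8,0.1,0],"twist":0,"gripper":0}
    - {"translation":[0.9,0.15,0],"twist":0,"gripper":0}

```text
clock: 5.97
eef_pos: [660.8, 20.8, 46.8]
tcp_rot: [-3.131, 0.004, -0.598]
contact_force: [-3.1, 18.1, 3.0]
opening: 0.003
```

```bash
python3 - <<'E'
from h import *
look2(7)
go(588,60,45,-0.6)
E
```

```text
click est 0.15689098435012094 fit dir 0.7396416600121024 A-ang 0.7197510492647912
pos [661.1  20.7  46.8] rot [-3.13e+00  3.00e-03 -5.98e-01] t 6.0167 F [-3.3 17.2  2.5] open -0.0
cm [-8.25  0.86  0.18] twist 0.002
```

View pics/c7.png

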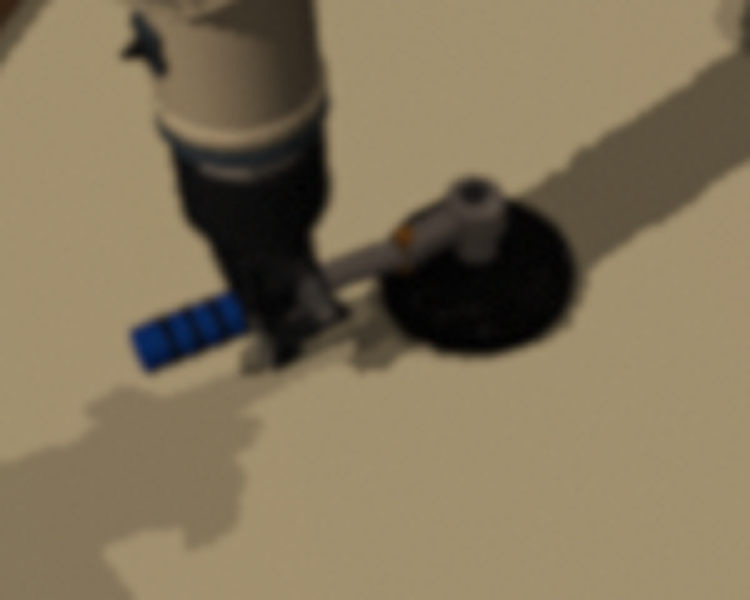

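The picture shows a clear kink at the brass pin, near (403,235) in the crop, and the neck has not moved. The bend estimate is about 0.157. One more push of about 5 mm gives margin, aiming for about 0.2, and then I'll hold there.

Emit:
arm_command:
  plan:
    - {"translation":[0.2,0.05,0],"twist":0,"gripper":0}
    - {"translation":[0.4,0.1,0],"twist":0,"gripper":0}
    - {"translation":[0.6,0.1,0],"twist":0,"gripper":0}
    - {"translation":[0.6,0.1,0],"twist":0,"gripper":0}
    - {"translation":[0.6,0.1,0],"twist":0,"gripper":0}

```text
clock: 6.43
eef_pos: [664.6, 18.4, 46.7]
tcp_rot: [-3.129, 0.006, -0.598]
contact_force: [-5.0, 13.9, 2.7]
opening: -0.003
```

```bash
python3 - <<'E'
from h import *
look2(8)
go(588,60,45,-0.6)
E
```

```text
click est 0.2095980961716407 fit dir 0.7892916494995696 A-ang 0.7598226893534789
pos [664.6  18.4  46.7] rot [-3.129  0.006 -0.598] t 6.4833 F [-5.1 14.4  2.6] open 0.0
cm [-8.67  0.87  0.17] twist 0.002
```

View pics/c8.png

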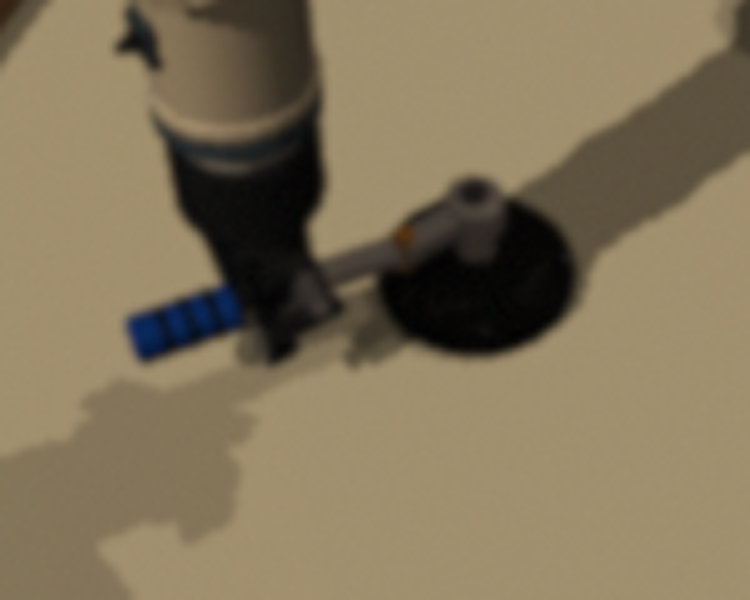

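The handle has broken over at about 0.21, with the kink plain at the pin. Now I'll back off gently the way I came.

Emit:
arm_command:
  plan:
    - {"translation":[-0.3,-0.05,0],"twist":0,"gripper":0}
    - {"translation":[-0.6,-0.1,0],"twist":0,"gripper":0}
    - {"translation":[-0.9,-0.15,0],"twist":0,"gripper":0}
    - {"translation":[-1.2,-0.2,0],"twist":0,"gripper":0}
    - {"translation":[-1.5,-0.2,0],"twist":0,"gripper":0}

```text
clock: 6.9
eef_pos: [650.7, 28.1, 46.3]
tcp_rot: [-3.133, 0.01, -0.598]
contact_force: [-9.3, 3.0, 4.1]
opening: -0.0
```

Emit:
arm_command:
  plan:
    - {"translation":[-0.3,-0.05,0],"twist":0,"gripper":0}
    - {"translation":[-0.7,-0.1,0],"twist":0,"gripper":0}
    - {"translation":[-1.2,-0.1,0],"twist":0,"gripper":0}
    - {"translation":[-2,-0.1,0],"twist":0,"gripper":0}
    - {"translation":[-3,-0.1,0],"twist":0,"gripper":0}

```text
clock: 7.32
eef_pos: [626.7, 45.8, 46.8]
tcp_rot: [-3.132, 0.009, -0.599]
contact_force: [-0.8, 0.5, -0.1]
opening: 0.001
```

```bash
python3 - <<'E'
from h import *
look2(9)
go(588,60,200,-0.6)
E
```

```text
click est -0.014651088214676311 fit dir 0.5605623635531753 A-ang 0.5888201711313779
pos [624.4  46.8  46.4] rot [-3.134  0.011 -0.598] t 7.3667 F [-2.7  1.2 -0.3] open 0.0
cm [ -3.75   0.96 -15.36] twist 0.002
```

View pics/c9.png

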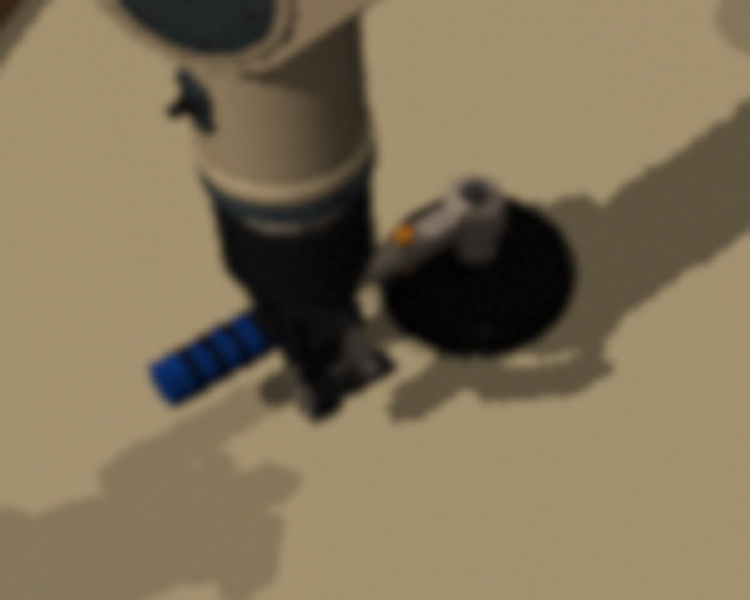

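The handle has sprung straight. Its angle is 0.589 against 0.358 at the start, and the bolt has stayed put. I'll retreat and rise clear.

Emit:
arm_command:
  plan:
    - {"translation":[-1.5,0,0],"twist":0,"gripper":0}
    - {"translation":[-3,0,0],"twist":0,"gripper":0}
    - {"translation":[-4,0,0],"twist":0,"gripper":0}
    - {"translation":[-4,0,-3],"twist":0,"gripper":0}
    - {"translation":[-4,0,-6],"twist":0,"gripper":0}

```text
clock: 7.78
eef_pos: [589.4, 68.9, 106.0]
tcp_rot: [-3.137, 0.014, -0.597]
contact_force: [0.9, -0.0, 1.2]
opening: -0.0
```

Emit:
arm_command:
  plan:
    - {"translation":[0,0,-3],"twist":0,"gripper":0}
    - {"translation":[0,0,-6],"twist":0,"gripper":0}
    - {"translation":[0,0,-9],"twist":0,"gripper":0}
    - {"translation":[0,0,-11],"twist":0,"gripper":0}
    - {"translation":[0,0,-11],"twist":0,"gripper":0}

```text
clock: 8.2
eef_pos: [592.9, 68.0, 221.0]
tcp_rot: [-3.131, 0.008, -0.597]
contact_force: [1.0, 0.3, -0.1]
opening: -0.002
```

Emit:
arm_command:
  plan:
    - {"translation":[-3,0,0],"twist":0,"gripper":0}
    - {"translation":[-6,0,0],"twist":0,"gripper":0}
    - {"translation":[-9,0,0],"twist":0,"gripper":0}
    - {"translation":[-11,0,0],"twist":0,"gripper":0}
    - {"translation":[-11,0,0],"twist":0,"gripper":0}

```text
clock: 8.62
eef_pos: [498.4, 131.2, 221.2]
tcp_rot: [-3.133, 0.01, -0.595]
contact_force: [0.2, -0.3, 1.0]
opening: -0.002
```

```bash
python3 - <<'E'
from h import *
look2(10)
f=grab_frame("top");cv2.imwrite("pics/top10.png",f)
go(588,60,200,-0.6)
a=cv2.imread("pics/side0.png");b=cv2.imread("pics/side10.png")
cv2.imwrite("pics/cmp.png",cv2.resize(np.hstack([b,f]),(800,300)))
E
```

```text
click est -0.014218047966214287 fit dir 0.58119718474514 A-ang 0.5891761415973565
pos [501.5 130.2 221.7] rot [-3.131  0.008 -0.595] t 8.7167 F [ 0.6 -0.4  0.3] open 0.0
cm [11.09  0.96  2.17] twist 0.005
```

View pics/cmp.png

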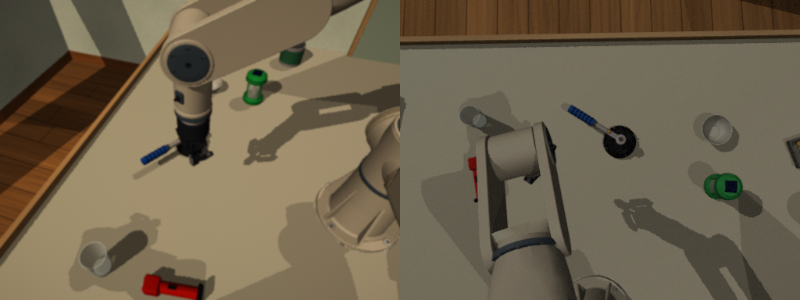

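View pics/c10.png

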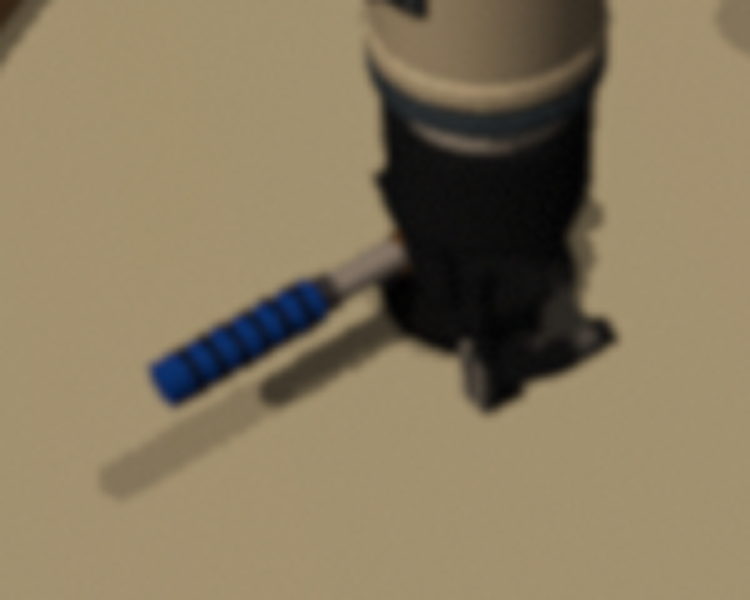

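The robot is clear and the handle is straight. The bystanders are where they were, and the contact force is about 0. I'll do one last measurement on the top view and hand in.

```bash
python3 - <<'E'
from h import *
for k in(0,10):
    r=fit("top",cv2.imread(f"pics/top{k}.png"));e=r[2]-np.array([590,-106]);print(k,np.arctan2(*r[3]),np.arctan2(*e))
print(np.abs(sense()["qvel"]).max());job.sign_off()
E
```

```text
0 0.359618976241751 0.355476054403796
10 0.5868105654364401 0.5851231032279517
0.02724746421360483
the job is handed in; nothing more can be done
```

I pushed the grip clockwise with shut fingers until the bolt went tight and the handle broke over. I then backed off gently, moved clear and handed the job in at about 8.7 s.

- **Bolt:** it turned about 0.23 rad. The force across the handle rose from about 4 N to about 12 N at the stop, and the turn stayed after release: 0.585 rad from the top camera, 0.589 from the side, with 0.60 measured at the stop.
- **Break-over:** I measured a bend of about 0.21 rad at the hinge and held it for a moment. That is well short of the 0.34 limit.
- **Release:** the handle is straight again. The top camera puts the grip's direction and its bearing from the bolt at 0.587 and 0.585 rad. The side camera reads −0.014 rad of bend, which is within measurement error.
- **Bystanders and contact:** by eye, the four bystanders look unmoved, though the arm partly hid the torch in the last top view and the bowl in the side view. The force on the tool is about zero.
- **Refused calls:** two early move calls were refused because their rows had no twist value. Nothing moved, and I sent them again.

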